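# Press the pickup tilt plate to its mark

### The arm

A 6-joint arm with a two-finger parallel gripper is mounted at the origin on the work surface. World frame = base frame: x ahead of the robot, y to its left, z up, the work surface at z = 0. Lengths are in mm, angles in degrees, forces in N, time in s.
With the tool pointing down it reaches from about 400 to 825 mm from the base axis. Payload 7 kg.
Tool frame: the origin (TCP) lies between the finger pads; the fingertips stand 11 mm ahead of it and the grasp point (between the pads) lies 8 mm behind it; x points along the fingers, z is the direction in which the jaws open and shut, and the axes are right-handed (so a half turn about x gives the same grasp; the last joint's range is limited). The gripper opens to 85 mm and grips with 20 to 120 N. Pads are 22 mm wide; open, the fingers measure 114 mm over their backs; the gripper's body (76 mm by 85 mm) begins 54 mm behind the grasp point. The pads swing forward as they close: fully open they stand 13 mm farther back than shut.
Start: joints at [-51.274, 20.546, 0.682, 0, -70.136, -16.507], TCP at [255.225, -624.864, 242.302] pointing down, gripper open.
Joint ranges: [-176.03, 176.03], [-82.01, 121.73], [-58.28, 71.71], [-173.87, 95.51], [-174.79, -0.11], [-173.66, 173.66]. Speed limits (degrees/s): [136.94, 136.94, 172.46, 180, 180, 180].

### API

Orientations are given as [roll, pitch, yaw] about the fixed x, y, z axes, in that order (R = Rz(yaw) Ry(pitch) Rx(roll)).
In Python, from cell import * gives the robot as it stands.
- The arm moves only by the tool move_arm, never from a script. Its argument "motion" is a list of rows, each a list of 4 numbers: the shift along the tool's x, y, z in mm, then the turn about the tool's x in degrees. A call has exactly 10 rows; each row is the pose to reach, as a shift and turn from the pose commanded when the call began, along the tool's axes at that moment; what a row does not reach only later rows make up. A row lasts 1/10 s, in which the tool goes at most 50 mm and 8.59 degrees, less where a joint would pass 70% of its speed; a pose out of reach is approached as far as the arm can. A call with a gripper value outside its range is refused whole. "jaw" is the closure, from 0 (fully open) to 1 (shut), set as the call begins (left out, the last holds). The fingers move at their own pace and stop on an object; the grip force is fixed at half the most. Time passes only in rows, so rows that repeat a pose let the fingers close, or fill a call up. It gives the time, the measured TCP pose, the force and the opening at its end, in the units of the state.
- get_state(): the state, without advancing time (a new reading comes with each control period).
- camera(name): name is "side" or "top"; returns a dict with "color" (384x512x3 uint8, red, green, blue), "mtx" (3x3 intrinsics, pixels), "k1" (the pictures are not rectified: a ray, as slopes to the right and down, at radius r is drawn at 1 + k1 r^2 times it, then the intrinsics apply), "extrinsics" (4x4, takes a point from world to camera coordinates). Camera axes: x right, y down, z forward; pixel columns grow to the right and rows downward; lengths in mm; the calibration is good to about 2 mm. A picture is of the moment at which its call begins. There is no depth.
- job_done(): hands the job in, once; it reports no verdict.
The state is a dict: "time_s": time; "joints": joint angles; "joint_velocities": joint speeds; "joint_efforts": joint torques, N m; "position": TCP position; "eef_rot": TCP orientation; "wrist_force": force on the tool from outside, world axes, zero at the start; "wrist_torque": the same for the moment, N m; "width": finger opening in mm.
Only numpy, scipy, OpenCV 4.12 (cv2) and the standard library are available. Lean on these libraries where they do the work, as an engineer would, in place of code of your own. Each camera call takes 0.05 s, during which the arm holds its last target. There are 200 camera calls.

### The job

Check the sprung tilt plate of the disc-pickup alignment jig: with the fingertips press down on the orange corner pad until the black needle stands in front of the red mark on the white scale, without driving it on past the mark, and keep it there for about a second. Then let go so that the plate springs back to rest and the needle returns to zero. Only press: do not pull the plate up, do not touch the needle or shift the red mark, and leave the other things on the bench where they are.

Things in the scene. Friction and masses are not known exactly. Their poses are not given: they have to be found in the camera images.
- jig: Alignment jig screwed to the bench: aluminium base (x -75..75, y -120..105 mm, 12 mm high) under a blue tilt plate. Origin on the bench, z up. Hinge axis along jig x at y = -75, z = 65 mm; the plate (112 x 160 x 8 mm) reaches from it to y = 85, its top at z = 69 mm at rest. White scale on a post, needle and red mark: x 50..68, y -117..-20 mm, up to z = 235 mm.
- pad: Orange round press pad, 40 mm diameter, 10 mm high, fixed on the tilt plate's corner. Origin: centre of its top face, at x = -35, y = 60, z = 79 mm in the jig's frame at rest, 135 mm from the hinge axis; z is the normal of the top face. Pressed, it goes down about 1.35 mm per 0.01 rad; the spring gives about 3.7 N per 0.1 rad at the pad (7.5 N at 0.2 rad).
- tilt_plate (a joint): Tilt of the plate (rad) about its hinge: 0 at rest (within 0.01), growing as the pad corner is pressed down, stop at 0.30; negative if the corner is pulled up. A spring brings it back to 0 when let go.
- needle: Black needle 4 mm wide standing up from the plate at the hinge, moving with the plate. Origin on the hinge axis at jig x = 64 mm. Not to be touched.
- needle_tip (a point): Tip of the black needle, 160 mm above the hinge axis. At rest it points at the scale's zero; as the pad is pressed it moves towards the jig's +y, 1.6 mm per 0.01 rad.
- rider (a joint): Setting of the red mark (rad): the tilt of the plate at which the needle stands at the middle of the mark. Between 0.10 and 0.20, stays put.
- mark (a point): Where the needle's tip is when it stands at the middle of the red mark (a red block 12 mm wide riding on the white scale, right behind the needle). Its y axis runs along the scale in the direction the needle moves when pressed.
- screw_jar: Small clear jar with black lid, 48 mm diameter, 60 mm high; origin centre of underside. Bystander.
- connector: Brass barrel connector standing upright, 26 mm diameter, 46 mm high; origin centre of underside. Bystander.
- tape: Yellow roll of tape lying flat, 84 mm diameter, 19 mm high; origin centre of underside. Bystander.
- mug: Blue mug, 80 mm diameter, 92 mm high; origin centre of underside. Bystander.
- driver: Red-handled screwdriver lying on the bench; origin centre of underside. Bystander.
- disc_case: Flat black disc case with a blue sleeve, 125 x 142 x 10 mm; origin centre of underside. Bystander.
- module: Grey plug-in module standing on edge, 165 x 40 x 112 mm; origin centre of underside. Bystander.

How it is judged:
By the outcome, as a careful person would: the job done as asked, in the order asked, and still so for the second after the job is handed in, with the robot touching nothing.
It also fails if it takes over 38 s, if anything falls off the work surface, if the arm or the gripper's body presses on something with over 40 N, if the wrist force passes 120 N, or if a joint passes its speed limit or range.

## Working session

There is one attempt and no reset: what is moved stays moved. The work goes in short steps, Python scripts to look and compute and a tool call to move; the robot and the scene stay as the last step left them, time stands still between calls to the robot, and variables do not carry over. Pictures are saved under pics/ and viewed, about 8 in all and at most 12, crops included, and the job is handed in when it is done.

Besides the shell and the picture viewer there is one more tool, called after "Request:" by a JSON object that holds its "op" and its "data", one argument or row to a line. move_arm: Moves the arm, as the interface text tells. Its arguments: {"type":"object","properties":{"motion":{"type":"array"},"jaw":{"type":"number"}},"required":["motion"]}

```bash
mkdir -p pics
cat > h.py <<'E'
from cell import *
import numpy as np, cv2
def save(n,f):
    c=camera(n); cv2.imwrite(f,c["color"][:,:,::-1]); return c
def ray(c,u,v):
    m=c["mtx"]; x=np.array([(u-m[0,2])/m[0,0],(v-m[1,2])/m[1,1]]); s=x.copy()
    for _ in range(20): s=x/(1+c["k1"]*(s@s))
    E=np.array(c["extrinsics"]);R=E[:3,:3]
    return -R.T@E[:3,3], R.T@np.array([s[0],s[1],1])
def onz(c,u,v,z):
    o,d=ray(c,u,v); return o+d*(z-o[2])/d[2]
def proj(c,p):
    E=np.array(c["extrinsics"]);q=E[:3,:3]@p+E[:3,3];s=q[:2]/q[2];s=s*(1+c["k1"]*(s@s));m=c["mtx"]
    return s*[m[0,0],m[1,1]]+[m[0,2],m[1,2]]
E
python3 - <<'E'
from h import *
import pickle
a=save("side","pics/s0.png");b=save("top","pics/t0.png")
pickle.dump((a,b),open("c0.pkl","wb"))
cv2.imwrite("pics/both.png",np.vstack([cv2.imread("pics/s0.png"),cv2.imread("pics/t0.png")])[:, :])
for c in(a,b):
    o,d=ray(c,256,192);print(c["mtx"].tolist(),c["k1"],o.round(),d.round(2))
    h=cv2.cvtColor(c["color"],cv2.COLOR_RGB2HSV)
    for nm,lo,hi in(("or",(8,150,120),(18,255,255)),("red",(0,170,100),(5,255,255)),("red2",(174,170,100),(180,255,255))):
        n,l,s,ce=cv2.connectedComponentsWithStats(cv2.inRange(h,lo,hi))
        print(nm,[(s[i].tolist(),ce[i].round(1).tolist()) for i in range(1,n) if s[i,4]>8])
print(get_state())
E
```

```text
[[442.97791425568164, 0.0, 256.96976739742234], [0.0, 442.97791425568164, 195.58976341712614], [0.0, 0.0, 1.0]] -0.17757498428127985 [ 376. 1166.  999.] [ 0.09 -0.82 -0.57]
or [([80, 131, 31, 5, 72], [93.3, 133.6]), ([115, 134, 25, 4, 66], [126.8, 135.3]), ([85, 139, 8, 2, 11], [88.3, 139.4]), ([119, 141, 7, 2, 9], [121.6, 141.7]), ([235, 228, 12, 9, 32], [240.9, 233.5])]
red [([306, 36, 6, 3, 11], [308.4, 36.7]), ([223, 169, 3, 5, 10], [224.3, 171.1]), ([97, 301, 3, 5, 10], [97.9, 302.7]), ([314, 308, 13, 31, 236], [319.7, 322.5])]
red2 []
[[451.44531713215855, 0.0, 257.5511223074015], [0.0, 451.44531713215855, 194.02757766981543], [0.0, 0.0, 1.0]] -0.18290633825700706 [ 3.000e+02 -1.000e+00  1.495e+03] [ 0.15 -0.01 -0.99]
or []
red [([267, 149, 4, 4, 12], [268.5, 150.4]), ([382, 186, 6, 4, 18], [384.5, 187.6]), ([126, 259, 30, 11, 183], [140.5, 264.0])]
red2 []
{'time_s': 0.1, 'joints': array([-5.12738664e+01,  2.05867463e+01,  6.40428411e-01, -1.80541454e-02,
       -7.01348818e+01, -1.65075812e+01]), 'joint_velocities': array([-0.00023614,  0.00519223,  0.16445106,  0.12946066, -0.18109072,
        0.01681865]), 'joint_efforts': array([-1.00390425e-03, -5.84764481e+01,  2.94109261e+01,  6.95463136e+00,
       -3.17482394e-03,  2.05572732e-07]), 'position': array([ 255.08499543, -624.51541132,  241.47362953]), 'eef_rot': array([  4.70254293,  89.9170449 , 116.91494832]), 'wrist_force': array([0.567271  , 0.32748901, 0.60616787]), 'wrist_torque': array([0.0254588 , 0.00450657, 0.01541165]), 'width': 85.40625529786256}
```

View pics/s0.png

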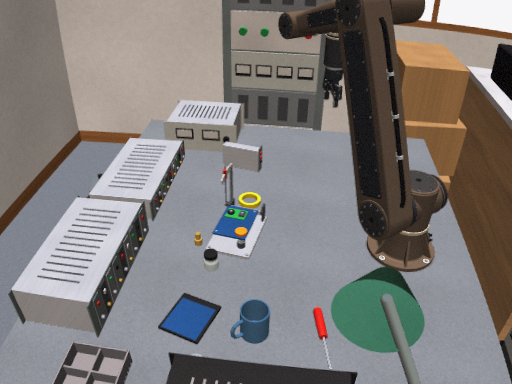

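View pics/t0.png

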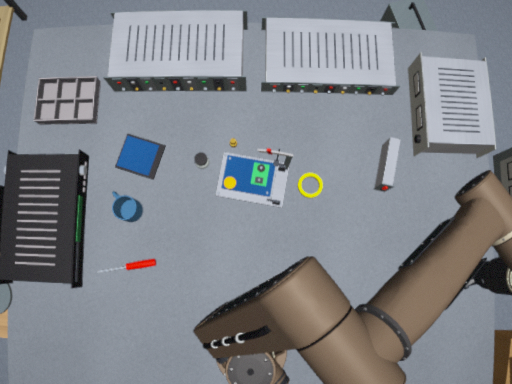

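The side view shows the jig with the pad at about (241,232) and the red mark at about (224,171). In the top view the pad is at (230,183) and the red mark at (268,150). Now I'll zoom in on both.

Run:
```python
from h import *
import pickle
a,b=pickle.load(open("c0.pkl","rb"))
A=cv2.resize(a["color"][155:265,195:275],None,fx=5,fy=5,interpolation=cv2.INTER_NEAREST)
B=cv2.resize(b["color"][140:215,210:300],None,fx=4,fy=5*1.4667 and 4,interpolation=cv2.INTER_NEAREST)
I=np.zeros((550,770,3),np.uint8);I[:550,:400]=A;I[:300,405:765]=B
cv2.imwrite("pics/z0.png",I[:,:,::-1])
h=cv2.cvtColor(b["color"],cv2.COLOR_RGB2HSV)
n,l,s,ce=cv2.connectedComponentsWithStats(cv2.inRange(h,(15,150,120),(30,255,255)))
print([(s[i].tolist(),ce[i].round(1).tolist()) for i in range(1,n) if s[i,4]>8])
# aluminium base top / blue plate contour
for c,roi in((b,(150,210,205,300)),):
    m=np.zeros(c["color"].shape[:2],np.uint8);y0,y1,x0,x1=roi
    m[y0:y1,x0:x1]=cv2.inRange(h,(0,0,170),(180,40,255))[y0:y1,x0:x1]
    k,_=cv2.findContours(cv2.morphologyEx(m,cv2.MORPH_CLOSE,np.ones((3,3))),cv2.RETR_EXTERNAL,cv2.CHAIN_APPROX_NONE)
    k=max(k,key=cv2.contourArea); r=cv2.minAreaRect(k);print(r)
    P=np.array([onz(c,*p,12)[:2] for p in cv2.boxPoints(r)]);print(P.round(1).tolist(),[np.linalg.norm(P[i]-P[i-1]).round(1) for i in range(4)])
for u,v in((230,183),):print(onz(b,u,v,79))
```

```text
[([231, 139, 6, 7, 32], [233.0, 142.4]), ([298, 173, 24, 25, 143], [309.5, 184.7]), ([224, 177, 12, 12, 113], [229.5, 182.5])]
((251.10202026367188, 178.42892456054688), (71.51163482666016, 45.88135528564453), 10.12467098236084)
[[508.8, 133.8], [663.0, 110.6], [622.6, -127.0], [469.5, -100.1]] [np.float64(237.2), np.float64(155.9), np.float64(241.0), np.float64(155.4)]
[537.70967838  70.87338342  79.        ]
```

View pics/z0.png

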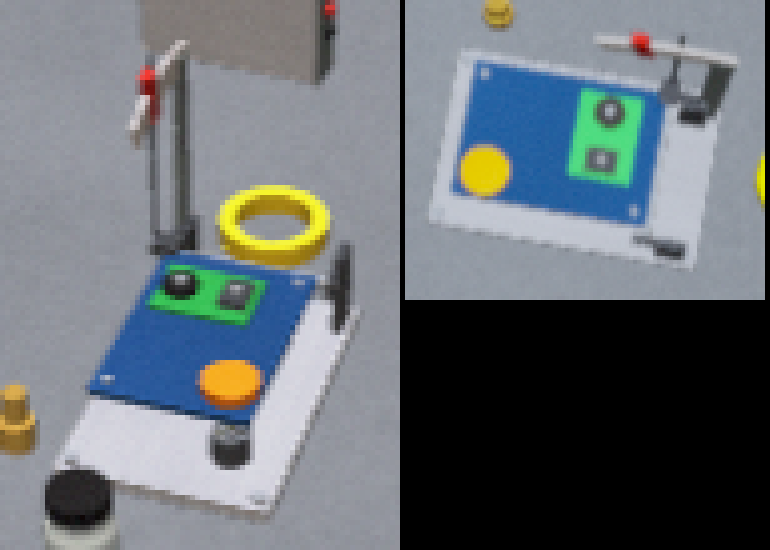

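The crops confirm jig +y runs to image left in the top view and +x to image top. The needle stands at about top (279,150), with the mark to its left at (268.5,150.4). Next I'll compute the frame and the mark setting.

```bash
cat >> h.py <<'E'
yaw=np.radians(-9.3)
X=np.array([np.cos(yaw),np.sin(yaw),0]);Y=np.array([-np.sin(yaw),np.cos(yaw),0]);Z=np.array([0,0,1.])
J=np.array([X,Y,Z])
E
python3 - <<'E'
from h import *
import pickle
a,b=pickle.load(open("c0.pkl","rb"))
h=cv2.cvtColor(b["color"],cv2.COLOR_RGB2HSV)
k,_=cv2.findContours(cv2.inRange(h,(105,150,60),(120,255,255))[155:200,215:290].copy(),cv2.RETR_EXTERNAL,cv2.CHAIN_APPROX_NONE)
k=max(k,key=cv2.contourArea);r=cv2.minAreaRect(k);P=np.array([onz(b,*(p+[215,155]),69) for p in cv2.boxPoints(r)])[:,:2]
print("plate",P.round(1).tolist(),[np.linalg.norm(P[i]-P[i-1]).round(1) for i in range(4)], P.mean(0))
e=P-np.roll(P,1,0);print(np.degrees(np.arctan2(e[:,1],e[:,0])))
pt=onz(b,229.5,182.5,79)
o1,d1=ray(b,229.5,182.5);o2,d2=ray(a,240.9,231.8)
def tri(o1,d1,o2,d2):
    t=np.linalg.lstsq(np.c_[d1,-d2],o2-o1,rcond=None)[0];p,q=o1+t[0]*d1,o2+t[1]*d2;return (p+q)/2,p-q
print("pad top",pt,"tri",tri(o1,d1,o2,d2))
O=pt-J.T@np.array([-35,60,79]);print("O",O)
for nm,y in(("tip0",-75),("tip.1",-59),("tip.2",-43)):
    p=O+J.T@np.array([64,y,225]);print(nm,proj(b,p).round(1),proj(a,p).round(1))
for c in(a,b):
    print("needle base",proj(c,O+J.T@np.array([64,-75,65.])).round(1),"postTop",proj(c,O+J.T@np.array([60,-115,230.])).round(1),proj(c,O+J.T@np.array([60,-20,230.])).round(1))
# red mark, looser mask
M=[]
for c,(y0,y1,x0,x1) in((b,(140,160,255,285)),(a,(160,190,215,235))):
    H=cv2.cvtColor(c["color"],cv2.COLOR_RGB2HSV);m=cv2.inRange(H,(0,130,70),(8,255,255))|cv2.inRange(H,(172,130,70),(180,255,255))
    yy,xx=np.nonzero(m[y0:y1,x0:x1]);print(len(xx),xx.mean()+x0,yy.mean()+y0,xx.min()+x0,xx.max()+x0,yy.min()+y0,yy.max()+y0);M.append((xx.mean()+x0,yy.mean()+y0))
p,g=tri(*ray(b,*M[0]),*ray(a,*M[1]));print("mark",J@(p-O),g)
print("top z225",J@(onz(b,*M[0],225)-O),"z230",J@(onz(b,*M[0],230)-O))
E
```

```text
plate [[526.3, 96.9], [631.1, 80.1], [604.3, -71.7], [500.0, -53.2]] [np.float64(152.3), np.float64(106.2), np.float64(154.1), np.float64(105.9)] [565.4317138   13.00705523]
[  80.07591896   -9.09563024 -100.02451488  169.96465553]
pad top [539.30391625  72.49601596  79.        ] tri (array([539.20948051,  72.83593796,  72.1821068 ]), array([2.42113256, 0.01072186, 0.40917542]))
O [564.14763706   7.62853923   0.        ]
tip0 [279.2 148.8] [224.3 165.9]
tip.1 [273.7 147.9] [222.7 168.3]
tip.2 [268.3 146.9] [221.1 170.8]
needle base [225.4 204.5] postTop [229.3 159. ] [219.8 173.3]
needle base [276.2 160.7] postTop [292.7 152.1] [260.2 146.5]
17 268.70588235294116 150.7058823529412 267 270 149 153
17 224.35294117647058 171.88235294117646 223 225 169 177
mark [ 54.01322843 -46.1201069  220.71207308] [0.40981473 0.01522578 0.09911476]
top z225 [ 53.17285218 -46.09784431 225.        ] z230 [ 51.94436091 -46.11950835 230.        ]
```

Measured: the pad top is at (539,72.5,79), which the plate centre agrees with (about 0.5 mm). The mark sits at jig y≈-46, so the setting is about 0.18 rad, roughly 24 mm of pad travel. The triangulated pad z reads 72 because the side blob includes the pad's rim. Moving above the pad, jaws shut.

Request:
{"op": "move_arm", "data": {
  "motion": [
    [-10,-15,15,0],
    [-25,-45,45,0],
    [-35,-80,82,0],
    [-40,-118,121,0],
    [-40,-156,160,0],
    [-40,-194,198,0],
    [-40,-232,237,0],
    [-40,-265,271,0],
    [-40,-290,296,0],
    [-40,-300,306,0]
  ],
  "jaw": 1
}}

```text
time_s: 1.1
position: [418.0, -224.4, 282.9]
eef_rot: [-97.0, 89.9, 15.4]
wrist_force: [-0.4, -0.3, 0.4]
width: -0.3
```

Request:
{"op": "move_arm", "data": {
  "motion": [
    [0,-10,10,0],
    [5,-35,35,0],
    [20,-68,68,0],
    [35,-101,101,0],
    [50,-134,135,0],
    [65,-165,168,0],
    [80,-192,196,0],
    [90,-212,217,0],
    [95,-223,229,0],
    [100,-226.5,232.3,0]
  ]
}}

```text
time_s: 2.1
position: [539.1, 74.1, 182.1]
eef_rot: [109.6, 90.0, -138.1]
wrist_force: [-0.7, -0.2, 0.5]
width: 0.2
```

Run:
```python
from h import *
import pickle
a=camera("side");b=camera("top");pickle.dump((a,b),open("c1.pkl","wb"))
A=cv2.resize(a["color"][120:260,180:300],None,fx=4,fy=4,interpolation=cv2.INTER_NEAREST)
B=cv2.resize(b["color"][135:215,210:300],None,fx=3.5,fy=3.5,interpolation=cv2.INTER_NEAREST)
I=np.zeros((560,800,3),np.uint8);I[:560,:480]=A;I[:B.shape[0],485:485+B.shape[1]]=B
cv2.imwrite("pics/z1.png",I[:,:,::-1])
s=get_state();print(s["time_s"],s["position"],s["eef_rot"],s["wrist_force"],s["width"])
```

```text
2.2 [538.52546299  72.66716868 181.83207229] [  88.12782564   89.93364491 -159.61551668] [-0.18606374 -0.22783183 -0.70825677] 0.005745499300622796
```

View pics/z1.png

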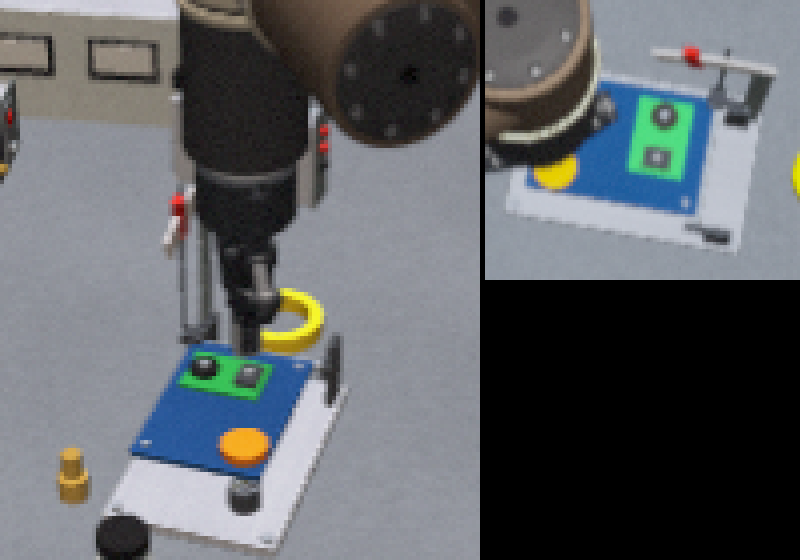

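The fingers are above the pad, and the needle and mark are unobstructed in the top view. In the crop the needle is at about (726,60) and the mark at (692,57). Descending.

Request:
{"op": "move_arm", "data": {
  "motion": [
    [5,0,0,0],
    [15,0,0,0],
    [28,0,0,0],
    [41,0,0,0],
    [54,0,0,0],
    [66,0,0,0],
    [76,0,0,0],
    [82,0,0,0],
    [85,0,0,0],
    [85,0,0,0]
  ]
}}

```text
time_s: 3.2
position: [539.0, 72.6, 97.0]
eef_rot: [100.5, 90.0, -147.3]
wrist_force: [0.4, 1.1, 0.2]
width: 0.1
```

Request:
{"op": "move_arm", "data": {
  "motion": [
    [1,0,0,0],
    [2.5,0,0,0],
    [4,0,0,0],
    [6,0,0,0],
    [8,0,0,0],
    [10,0,0,0],
    [11.5,0,0,0],
    [12.5,0,0,0],
    [13,0,0,0],
    [13,0,0,0]
  ]
}}

```text
time_s: 4.2
position: [539.3, 72.7, 84.4]
eef_rot: [-86.5, 90.0, 25.8]
wrist_force: [-0.1, 1.9, 1.7]
width: 0.1
```

```bash
cat > look.py <<'E'
from h import *
import sys
a=camera("side");b=camera("top")
A=cv2.resize(a["color"][150:260,190:280],None,fx=4,fy=4,interpolation=cv2.INTER_NEAREST)
B=cv2.resize(b["color"][140:170,255:295],None,fx=10,fy=10,interpolation=cv2.INTER_NEAREST)
I=np.zeros((440,770,3),np.uint8);I[:,:360]=A;I[:300,365:765]=B
cv2.imwrite(sys.argv[1],I[:,:,::-1])
g=b["color"].astype(int)
for r in range(144,150):print(r,g[r,262:284].sum(1).tolist())
s=get_state();print(s["time_s"],s["position"],s["wrist_force"])
E
python3 look.py pics/z2.png
```

```text
144 [463, 462, 467, 468, 473, 474, 469, 471, 470, 475, 466, 473, 472, 470, 469, 464, 463, 462, 471, 468, 463, 463]
145 [465, 461, 470, 473, 470, 470, 472, 474, 468, 462, 469, 466, 468, 470, 471, 468, 459, 466, 475, 465, 465, 458]
146 [461, 465, 470, 469, 470, 468, 466, 476, 472, 468, 465, 452, 459, 466, 468, 464, 457, 465, 472, 471, 469, 463]
147 [470, 469, 466, 462, 446, 459, 448, 450, 474, 477, 471, 455, 453, 463, 456, 448, 460, 467, 476, 469, 467, 465]
148 [496, 484, 486, 475, 437, 434, 424, 420, 449, 470, 474, 465, 466, 455, 413, 366, 452, 466, 471, 472, 468, 456]
149 [575, 560, 559, 539, 485, 375, 328, 339, 349, 446, 478, 470, 480, 470, 340, 259, 443, 463, 468, 465, 461, 463]
4.3 [539.26822663  72.70303533  84.4444874 ] [0.21681819 2.47036259 1.6363025 ]
```

View pics/z2.png

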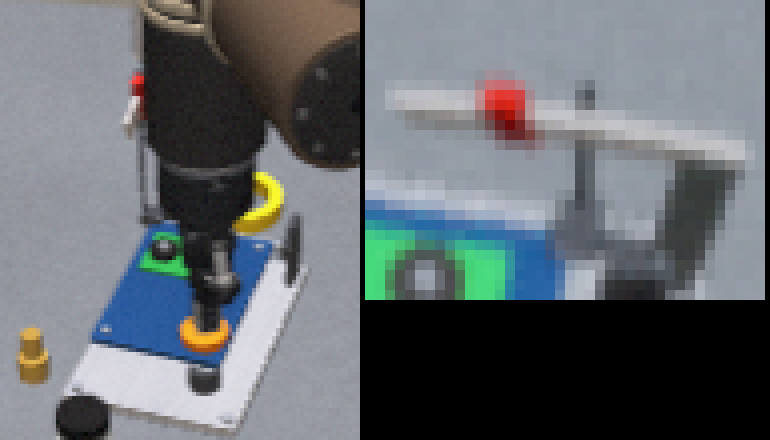

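Contact: the pad is pressed about 5.6 mm, the needle tip is at crop (586,90) and the mark at (503,105). This agrees with about 0.04 rad now and 0.18 rad at the mark. Pressing to about 0.165 first.

Request:
{"op": "move_arm", "data": {
  "motion": [
    [1,0,0,0],
    [3,0,0,0],
    [5,0,0,0],
    [7.5,0,0,0],
    [10,0,0,0],
    [12,0,0,0],
    [14,0,0,0],
    [15.5,0,0,0],
    [16.2,0,0,0],
    [16.5,0,0,0]
  ]
}}

```text
time_s: 5.3
position: [539.3, 72.6, 67.9]
eef_rot: [-114.5, 90.0, -2.2]
wrist_force: [-0.4, 3.3, 7.2]
width: -0.1
```

```bash
python3 look.py pics/z3.png
```

```text
144 [465, 465, 467, 473, 473, 470, 468, 468, 470, 473, 467, 463, 471, 467, 465, 465, 455, 468, 471, 466, 466, 468]
145 [462, 468, 470, 474, 470, 470, 471, 470, 464, 467, 466, 462, 462, 472, 476, 475, 463, 467, 477, 468, 463, 466]
146 [464, 464, 468, 472, 467, 471, 469, 467, 442, 463, 469, 457, 456, 469, 472, 469, 459, 467, 471, 470, 471, 468]
147 [472, 467, 468, 462, 450, 460, 447, 418, 371, 420, 462, 458, 460, 459, 461, 470, 463, 469, 471, 475, 474, 463]
148 [498, 480, 484, 480, 432, 437, 411, 352, 289, 332, 453, 464, 463, 469, 465, 462, 460, 468, 467, 469, 464, 462]
149 [576, 560, 564, 541, 477, 380, 332, 323, 287, 320, 424, 471, 481, 482, 472, 464, 460, 462, 470, 465, 466, 456]
5.4 [539.32951032  72.62166698  67.95728757] [-1.51222595  2.36087499  6.11129257]
```

View pics/z3.png

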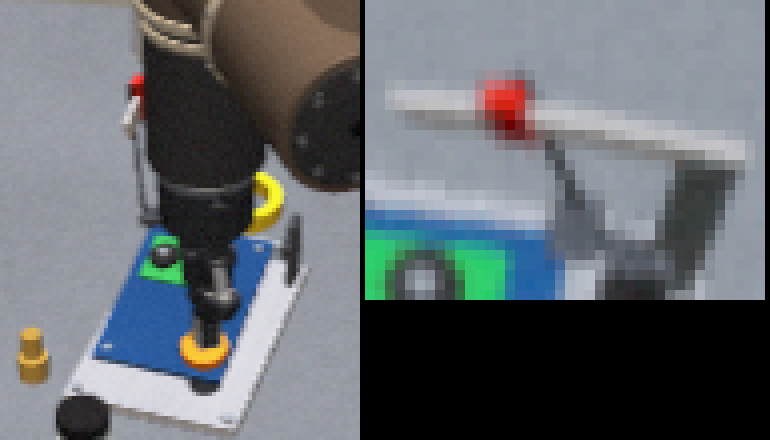

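The needle tip is at col 270.1, just right of the mark's centre line (269.1 where the tip stands), so about 3 mm of needle travel or 2.3 mm of pad travel remains. Pressing that and holding, then checking.

Request:
{"op": "move_arm", "data": {
  "motion": [
    [0.4,0,0,0],
    [0.9,0,0,0],
    [1.4,0,0,0],
    [1.8,0,0,0],
    [2.1,0,0,0],
    [2.3,0,0,0],
    [2.3,0,0,0],
    [2.3,0,0,0],
    [2.3,0,0,0],
    [2.3,0,0,0]
  ]
}}

```text
time_s: 6.4
position: [539.3, 72.5, 65.8]
eef_rot: [-120.1, 90.0, -7.9]
wrist_force: [-0.7, 2.7, 6.5]
width: 0.3
```

```bash
python3 look.py pics/z4.png
```

```text
144 [469, 465, 469, 470, 468, 475, 476, 465, 465, 473, 467, 469, 468, 466, 474, 470, 463, 466, 472, 467, 476, 463]
145 [464, 466, 469, 469, 472, 470, 477, 471, 467, 471, 466, 467, 466, 474, 475, 473, 465, 468, 473, 472, 465, 463]
146 [465, 464, 468, 468, 463, 467, 442, 447, 458, 469, 464, 459, 460, 464, 475, 468, 459, 466, 476, 469, 470, 470]
147 [467, 470, 470, 461, 446, 451, 387, 368, 428, 473, 473, 456, 459, 466, 461, 461, 467, 466, 472, 473, 468, 466]
148 [494, 476, 481, 474, 439, 428, 339, 312, 373, 463, 471, 467, 467, 467, 466, 461, 464, 471, 471, 468, 465, 458]
149 [576, 558, 561, 541, 485, 376, 309, 313, 336, 440, 470, 480, 481, 475, 473, 464, 462, 464, 469, 464, 463, 454]
6.5 [539.30453823  72.5285313   65.78104145] [-0.15934128  1.75329629  7.43800756]
```

View pics/z4.png

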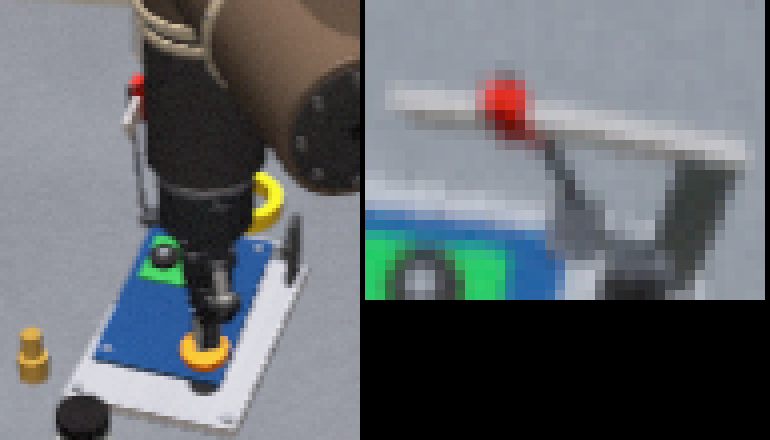

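The needle tip is now at col 269.0, centred on the mark. I'll hold one more second and then ease off.

Request:
{"op": "move_arm", "data": {
  "motion": [
    [0,0,0,0],
    [0,0,0,0],
    [0,0,0,0],
    [0,0,0,0],
    [0,0,0,0],
    [0,0,0,0],
    [0,0,0,0],
    [0,0,0,0],
    [0,0,0,0],
    [0,0,0,0]
  ]
}}

```text
time_s: 7.5
position: [539.3, 72.5, 65.8]
eef_rot: [-124.6, 90.0, -12.4]
wrist_force: [-0.4, 2.6, 7.9]
width: -0.3
```

Request:
{"op": "move_arm", "data": {
  "motion": [
    [-1,0,0,0],
    [-3,0,0,0],
    [-6,0,0,0],
    [-9,0,0,0],
    [-12,0,0,0],
    [-15,0,0,0],
    [-18,0,0,0],
    [-21,0,0,0],
    [-24,0,0,0],
    [-27,0,0,0]
  ]
}}

```text
time_s: 8.5
position: [538.4, 72.1, 92.3]
eef_rot: [90.7, 89.9, -157.1]
wrist_force: [-0.1, 1.0, -0.2]
width: 0.3
```

Request:
{"op": "move_arm", "data": {
  "motion": [
    [-3,0,0,0],
    [-8,0,0,0],
    [-16,0,0,0],
    [-27,0,0,0],
    [-39,0,0,0],
    [-51,0,0,0],
    [-62,0,0,0],
    [-71,0,0,0],
    [-77,0,0,0],
    [-80,0,0,0]
  ]
}}

```text
time_s: 9.5
position: [539.2, 72.6, 173.2]
eef_rot: [-83.7, 90.0, 28.6]
wrist_force: [-0.2, -0.2, -0.8]
width: 0.1
```

Request:
{"op": "move_arm", "data": {
  "motion": [
    [0,0,0,0],
    [0,0,0,0],
    [0,0,0,0],
    [0,0,0,0],
    [0,0,0,0],
    [0,0,0,0],
    [0,0,0,0],
    [0,0,0,0],
    [0,0,0,0],
    [0,0,0,0]
  ]
}}

```text
time_s: 10.5
position: [539.1, 72.6, 172.5]
eef_rot: [-70.0, 90.0, 42.2]
wrist_force: [0.4, 1.1, -0.2]
width: 0.0
```

```bash
python3 look.py pics/z5.png
python3 - <<'E'
import pickle
a,b=pickle.load(open("c0.pkl","rb"));g=b["color"].astype(int)
print("rest before")
for r in range(147,150):print(r,g[r,262:284].sum(1).tolist())
E
```

```text
144 [464, 467, 459, 470, 470, 471, 467, 467, 466, 472, 462, 462, 466, 469, 458, 463, 457, 463, 468, 464, 463, 463]
145 [465, 462, 467, 467, 466, 467, 468, 467, 470, 461, 459, 460, 463, 471, 475, 468, 462, 468, 473, 468, 465, 461]
146 [459, 456, 466, 471, 463, 463, 468, 469, 471, 463, 459, 453, 456, 466, 466, 457, 461, 464, 468, 465, 468, 463]
147 [463, 465, 461, 461, 440, 461, 450, 449, 468, 473, 465, 453, 454, 464, 459, 462, 453, 462, 471, 466, 465, 465]
148 [492, 482, 475, 471, 434, 438, 423, 421, 455, 471, 473, 462, 465, 465, 464, 454, 435, 411, 443, 457, 466, 456]
149 [574, 556, 558, 537, 475, 371, 331, 347, 351, 441, 476, 473, 482, 479, 469, 450, 389, 293, 430, 454, 457, 454]
10.6 [539.0743221   72.54723997 172.52851327] [ 0.3964291  -0.1972585   0.91490677]
rest before
147 [465, 465, 467, 456, 440, 457, 443, 444, 466, 470, 465, 455, 456, 457, 457, 459, 458, 451, 467, 467, 468, 463]
148 [495, 477, 478, 478, 429, 429, 419, 416, 445, 464, 466, 457, 462, 463, 452, 449, 436, 412, 442, 460, 457, 449]
149 [564, 552, 558, 533, 475, 376, 328, 340, 350, 438, 468, 469, 474, 470, 472, 455, 383, 282, 423, 456, 460, 452]
```

View pics/z5.png

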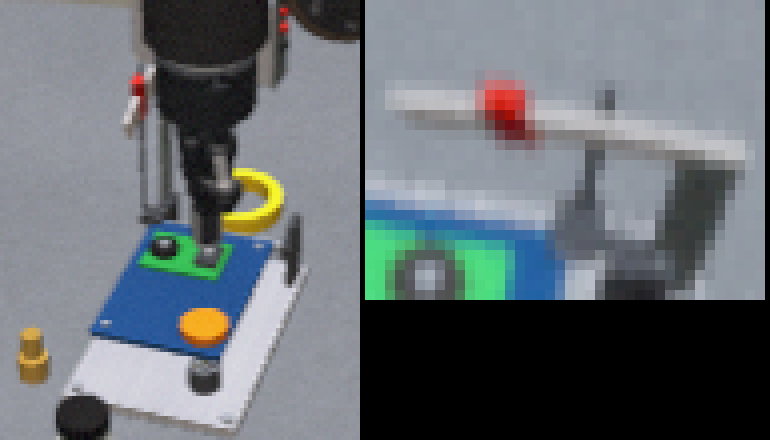

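The needle is back at zero (col 279, same pixels as before), the mark hasn't moved and the robot is clear.

```bash
python3 -c "
from cell import *
print(job_done())"
```

```text
the job is handed in; nothing more can be done
None
```

I pressed the orange pad with the shut fingertips until the needle stood at the red mark, held it there, then let go. The job is handed in.

- **Press:** I went down in steps to about 24 mm (about 0.18 rad) at 6.5–8 N. In the top view the needle tip stood at column 269.0, against about 269.1 estimated for the middle of the mark. It never went past the middle as far as the pictures show.
- **Hold:** It stayed there for about 1.5 s.
- **Release:** I eased off over about 1 s and raised the fingertips about 80 mm clear of the pad.
- **Last checks:** The needle shows at the same pixels as before the press. The mark has not moved, and the wrist force is back to zero within noise. The clock read 10.6 s, and the nearby things in the last crop (tape, connector, jar) look undisturbed. I did not check the mug, driver, disc case or module again; the arm only passed high above the bench.
- **One disagreement:** Triangulating the pad top from both views gave a height of 72 mm instead of the stated 79 mm, because the side view's orange patch included the pad's rim. I used 79 mm. The force reading and needle movement when the fingers touched it agreed with that.

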